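# Show the scrubbing brush's bristles to the web camera

## Task

A housemate on a video call wants to see whether the wooden scrubbing brush is worn out. Take the wooden brush out of the orange caddy and finish holding it still in the air in front of the web camera: bristles squarely facing the lens, the block of bristles centred on the lens with the bristle tips 15 cm from it, and the brush's length parallel to the camera's long bar (handle to either side). Do not let go of it or rest it on anything, do not touch the camera, and leave the blue brush, the bottle and the peg pot where they are.

Things in the scene. Friction and masses are not known exactly. Their poses are not given: they have to be found in the camera images.
- brush_mid (a point): Centre of the wooden scrubbing brush's block. Pale wood, brown bristles, 130 to 250 g, lying bristles down in one of the caddy's two upper bays. Block 150 long (x), 46 wide (y), 24 thick (z), long sides flat and parallel. x points along the brush towards the handle, which ends 152 mm from here; z points away from the bristles. Bristle tips 38 mm below this point, block's top 12 mm above.
- brush_face (a point): Centre of the wooden brush's bristle tips, 38 mm from the block's centre on its -z side; same axes as the block's centre. The bristle field is 134 x 38 mm, 27 mm deep.
- brush: The whole wooden brush; its origin is the centre of the bristle tips and its axes are the same as above.
- lens (a point): Front of the web camera's lens, a 34 mm dark ring in the middle of a white bar-shaped head 110 mm long (y), 42 wide (x), 30 thick. z points out along the line of sight: upwards, leaning 0.3 to 0.65 rad from vertical towards the robot's side. y runs along the bar, level. About 0.1 m above the floorboards; the head's tilting joint is stiff and stays put unless pushed.
- webcam: Fixed black round stand (84 mm base) that carries the web camera's head; origin on the floorboards 50 mm in front of the stand's axis (the axis is at its x = +50 mm). With the head it is about 110 mm high.
- caddy: Fixed orange plastic caddy of two stacked tiers, 218 mm (x) by 262 mm (y), rim 92 mm high; origin under its centre. The upper tier has two open bays side by side in x, each 103 x 254 mm, floor 60 mm above the floorboards, walls 4 mm; the brushes lie along y, one in each, tops about 18 mm above the rim.
- blue_brush_mid (a point): Block centre of a blue plastic brush with white bristles, the same shape and size as the wooden one, in the other bay. To be left alone.
- descaler: Closed white descaler bottle with a red cap, 72 mm across, 210 mm high; origin under its centre. To be left alone.
- peg_pot: Black pot full of coloured clothes pegs, 116 mm across, about 130 mm high with the pegs; origin under its centre. To be left alone.
Not all that is in view belongs to the job. What is meant by the brush is not black or grey, and is the larger of those in its own colour.

How it is judged:
By the outcome, as a careful person would: the job done as asked, in the order asked, and still so for the second after the job is handed in, while the arm keeps its last pose, push and grip.
It also fails if it takes over 34 s, if anything falls off the work surface, if the arm or the gripper's body presses on something with over 40 N, if the wrist force passes 120 N, or if a joint passes its speed limit or range.

## Robot

A 6-joint arm with a two-finger parallel gripper is mounted at the origin on the work surface. World frame = base frame: x ahead of the robot, y to its left, z up, the work surface at z = 0. Lengths are in m, angles in rad, forces in N, time in s.
With the tool pointing down it reaches from about 0.275 to 0.85 m from the base axis. Payload 19 kg.
Tool frame: the origin (TCP) lies at the very end of the fingers, on their centre line; the grasp point (between the pads) lies 19 mm behind it; z points along the fingers, y is the line along which they close (so a half turn about z gives the same grasp; the last joint's range is limited). The gripper opens to 85 mm and grips with 20 to 120 N. Pads are 22 mm wide; open, the fingers measure 114 mm over their backs; the gripper's body (76 mm by 85 mm) begins 54 mm behind the grasp point. The pads swing forward as they close: fully open they stand 13 mm farther back than shut.
Start: joints at [0.995, 0.15, 1.437, -0, 1.554, -0.134], TCP at [0.246, 0.52, 0.231] pointing down, gripper open.
Joint ranges: [-2.8, 2.8], [-0.68, 2.1], [0.12, 2.68], [-1.39, 4.53], [0.16, 2.79], [-2.81, 2.81]. Speed limits (rad/s): [1.89, 1.89, 2.22, 3.01, 3.01, 3.01].

## Interface

Orientations are given as a unit quaternion [x, y, z, w].
In Python, from plant import env gives the robot as it stands. The module is installed in compiled form; this text tells all that it offers.
- The arm moves only by the shell command python3 -m creep 'ROWS' [OPENING]. ROWS is JSON, a list of rows, each a list of 2 entries, a list of its own where there are three numbers: the shift along the world's x, y, z as a fraction of full scale, then the turn, a rotation vector about the world's x, y, z as a fraction of full scale. In form: [[[dx, dy, dz], [wx, wy, wz]], ...]. A call has 1 to 12 rows; each row shifts and turns the commanded pose from where the row before left it; what a row does not reach is not made up. Full scale, the value 1, is 20 mm for a shift and 5 degrees for a turn. A row lasts 1/8 s, in which the tool goes at most 62.5 mm and 10.7 degrees, less where a joint would pass 70% of its speed; a pose out of reach is approached as far as the arm can. A call with a number of a shift or a turn outside -1 to 1 is refused whole. A call with a gripper value outside its range is refused whole. OPENING is the closure, from 0 (fully open) to 1 (shut), set as the call begins (- or left out, the last holds). The fingers move at their own pace and stop on an object; the grip force is fixed at half the most. Time passes only in rows, so rows that do not move let the fingers close. It gives the time, the measured TCP pose, the force, the opening and the grip force at its end, in the units of the state.
- env.state(): the state, without advancing time (a new reading comes with each control period).
- env.camera(name): name is "scene" or "top" or "wrist"; returns a dict with "image" (400x640x3 uint8, red, green, blue), "fx", "fy", "cx", "cy" (pixels), "position" and "attitude" of the camera in the world; the wrist camera has in their place "mount" (4x4, takes a point from camera to tool coordinates, whose origin is the TCP and whose axes are the flange's). Camera axes: x right, y up, looking along -z (the intrinsics and any distortion apply to the point x, -y, -z); pixel columns grow to the right and rows downward; lengths in m; the calibration is good to about 2 mm. A picture is of the moment at which its call begins: read the wrist's pose just before it. There is no depth.
- env.sign_off(): hands the job in; it is judged then, once.
The state is a dict: "time": time; "joints": joint angles; "qvel": joint speeds; "effort": joint torques, N m; "tool_pos": TCP position; "eef_rot": TCP orientation; "wrist_force": force on the tool from outside, world axes, zero at the start; "wrist_torque": the same for the moment, N m; "gripper_width": finger opening in m; "gripper_force": force on a finger pad.
Only numpy, scipy, OpenCV 4.12 (cv2) and the standard library are available. Lean on these libraries where they do the work, as an engineer would, in place of code of your own. Each camera call takes 0.05 s, during which the arm holds its last target. There are 200 camera calls.

## Working session

There is one attempt and no reset: what is moved stays moved. The work goes in short steps, Python scripts to look and compute and a shell command to move; the robot and the scene stay as the last step left them, time stands still between calls to the robot, and variables do not carry over. Pictures are saved under pics/ and viewed, at most 10 in all, crops included, and the job is handed in when it is done.

```bash
mkdir -p pics
cat > h.py <<'E'
import numpy as np,cv2
from scipy.spatial.transform import Rotation as R
from plant import env
def save(n,f):
    s=env.state();c=env.camera(n);cv2.imwrite(f,c["image"][:,:,::-1]);return s,c
E
python3 - <<'E'
from h import *
for n in("scene","top"):
    s,c=save(n,f"pics/{n}0.png")
    print({k:v for k,v in c.items() if k!="image"})
s,c=save("wrist","pics/wrist0.png");print({k:v for k,v in c.items() if k!="image"});print(s)
E
```

```text
{'fx': 477.175311925321, 'fy': 477.175311925321, 'cx': 318.62502590722175, 'cy': 195.18748939469737, 'position': array([ 0.97613367, -0.5135687 ,  1.03125663]), 'attitude': array([0.32648496, 0.10958674, 0.27390006, 0.89798501])}
{'fx': 413.3227736862317, 'fy': 413.3227736862317, 'cx': 317.0617446025431, 'cy': 195.46343848588143, 'position': array([0.35407771, 0.11823631, 1.22765889]), 'attitude': array([ 0.05600138, -0.051068  , -0.70373752,  0.70640598])}
{'fx': 295.8630480222406, 'fy': 295.8630480222406, 'cx': 321.7486936277081, 'cy': 194.79471484048022, 'mount': array([[-3.15697441e-05,  9.52831713e-01,  3.03499135e-01,
         7.71502460e-02],
       [ 9.99999917e-01, -9.30739449e-05,  3.96223692e-04,
        -5.98509810e-04],
       [ 4.05782361e-04,  3.03499123e-01, -9.52831631e-01,
        -1.43190113e-01],
       [ 0.00000000e+00,  0.00000000e+00,  0.00000000e+00,
         1.00000000e+00]])}
{'time': 0.1, 'joints': array([ 9.94973098e-01,  1.50936998e-01,  1.43795277e+00, -9.85614316e-06,
        1.55381119e+00, -1.33963194e-01]), 'qvel': array([-0.00106739, -0.00180138, -0.00194041, -0.00088165, -0.00119459,
        0.00155838]), 'effort': array([ 5.04742929e-03, -7.14380550e+01, -5.71794462e+01, -4.52553093e-05,
        7.11414381e-03,  6.30567001e-05]), 'tool_pos': array([0.24576091, 0.51958524, 0.23074233]), 'eef_rot': array([ 2.19137012e-01,  9.75693939e-01, -5.21331192e-04, -1.87942056e-04]), 'wrist_force': array([ 0.8634487 ,  0.11008177, -0.66773295]), 'wrist_torque': array([0.00229456, 0.02513619, 0.04966397]), 'gripper_force': 0.0, 'gripper_width': 0.08575809635256783}
```

View pics/scene0.png

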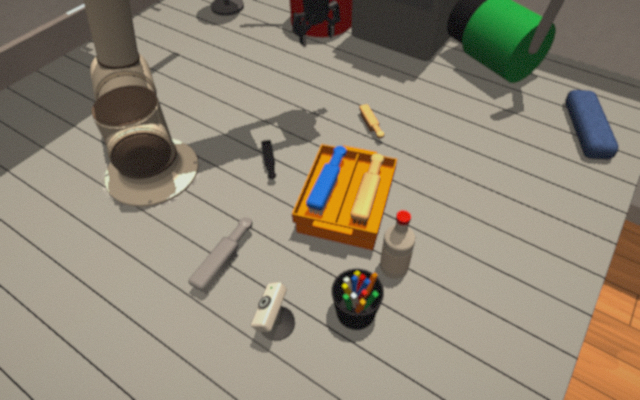

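View pics/top0.png

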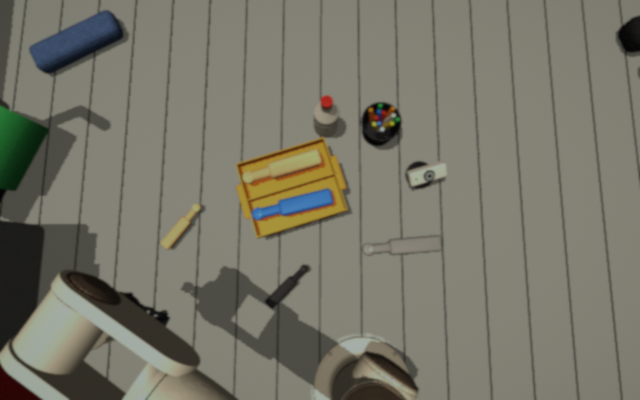

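Scene view: the wooden brush is in the caddy's right bay at scene (368,188), top (298,165). Things it could be mistaken for:
- small loose wooden brush: scene (371,120)
- blue brush: scene (327,180)
- grey brush: scene (220,255)
- black brush: scene (268,160)

By the description I choose the one in the caddy. The webcam lens is at scene (264,302), top (429,176). Next are close crops of the brush and the webcam.

Run:
```python
from h import *
a=cv2.imread("pics/scene0.png");b=cv2.imread("pics/top0.png")
def cr(i,x,y):
    return cv2.resize(i[y:y+75,x:x+100],(400,300),interpolation=cv2.INTER_CUBIC)
m=np.vstack([np.hstack([cr(a,320,145),cr(b,238,125)]),np.hstack([cr(a,220,268),cr(b,385,140)])])
cv2.imwrite("pics/crop1.png",m)
```

```text
(no output)
```

View pics/crop1.png

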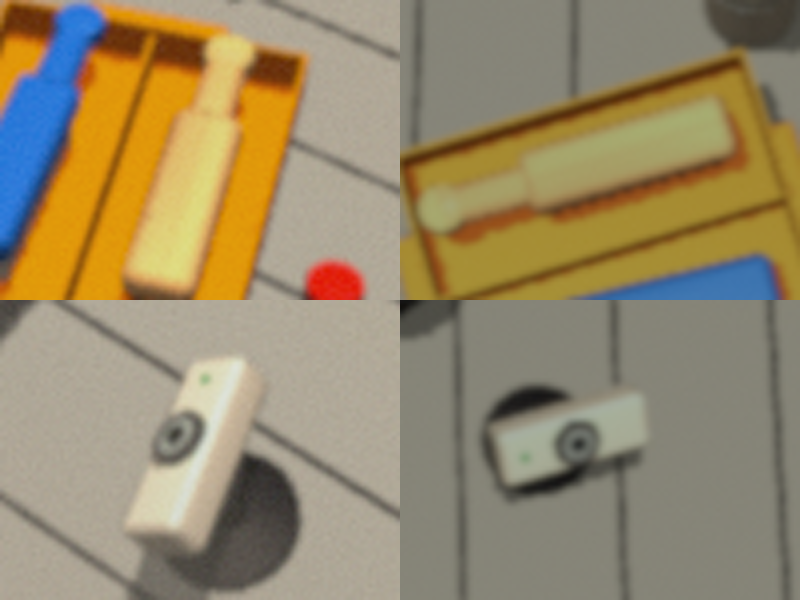

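Crop: top left and right show the wooden brush with its pale block. In the scene view the block's corners are about (353,173)–(380,174) at the handle end and (351,214)–(369,216) at the far end. Bottom row is the webcam: lens at scene (264,302) and top (429.5,176), with the bar close to parallel to the brush's length.

```bash
cat >> h.py <<'E'
def ray(c,u,v,s=None):
    d=np.array([(u-c["cx"])/c["fx"],-(v-c["cy"])/c["fy"],-1.])
    if "mount" in c:
        Q=R.from_quat(s["eef_rot"]).as_matrix();M=c["mount"]
        return s["tool_pos"]+Q@M[:3,3],Q@M[:3,:3]@d
    return c["position"],R.from_quat(c["attitude"]).as_matrix()@d
def tri(rays):
    A=0;b=0
    for o,d in rays:
        d=d/np.linalg.norm(d);P=np.eye(3)-np.outer(d,d);A=A+P;b=b+P@o
    x=np.linalg.solve(A,b)
    return x,max(np.linalg.norm(np.cross(x-o,d/np.linalg.norm(d))) for o,d in rays)
def proj(c,p,s=None):
    o,_=ray(c,0,0,s);A=np.array([ray(c,c["cx"]+i,c["cy"]+j,s)[1] for i,j in((1,0),(0,1),(0,0))])
    B=np.array([A[0]-A[2],A[1]-A[2],A[2]]).T
    q=np.linalg.solve(B,np.asarray(p)-o);return np.array([c["cx"]+q[0]/q[2],c["cy"]+q[1]/q[2]])
def plane(r,z): return r[0]+r[1]*(z-r[0][2])/r[1][2]
E
python3 - <<'E'
from h import *
a=env.camera("scene");b=env.camera("top")
S=lambda x,y,ox,oy,dx,dy:(ox+(x-dx)/4,oy+(y-dy)/4)
P={"ball":((230,50),(440,210)),"lh":((187,110),(535,210)),"rh":((240,118),(525,160)),"ln":((130,272),(738,155)),"rn":((192,290),(738,155)),"lens":((176,437),(578,443)),
"w1":((195,360),(510,488)),"w2":((130,528),(648,445))}
P["ln"]=((127,272),(734,150));P["rn"]=((192,290),(718,98))
for k,(p,q) in P.items():
    o=(320,145,0,0) if k not in("lens","w1","w2") else(220,268,0,300)
    t=(238,125,400,0) if k not in("lens","w1","w2") else(385,140,400,300)
    x,e=tri([ray(a,*S(*p,*o)),ray(b,*S(*q,*t))]);print(k,x.round(4),round(e,4))
E
```

```text
ball [0.5771 0.3196 0.1077] 0.0031
lh [0.5792 0.2554 0.1063] 0.0051
rh [0.6137 0.2627 0.1121] 0.0058
ln [0.62   0.1169 0.1099] 0.0036
rn [0.6585 0.1286 0.1065] 0.0043
lens [ 0.5855 -0.1852  0.0941] 0.0024
w1 [ 0.5574 -0.1384  0.0809] 0.0045
w2 [ 0.5895 -0.2369  0.0776] 0.0052
```

```bash
python3 -m creep '[[[0.98,-0.87,0],[0,0,-0.5]],[[0.98,-0.87,0],[0,0,-0.5]],[[0.98,-0.87,0],[0,0,-0.5]],[[0.98,-0.87,0],[0,0,-0.5]],[[0.98,-0.87,0],[0,0,-0.5]],[[0.98,-0.87,0],[0,0,-0.5]],[[0.98,-0.87,0],[0,0,-0.5]],[[0.98,-0.87,0],[0,0,-0.5]],[[0.98,-0.87,0],[0,0,-0.5]],[[0.98,-0.87,0],[0,0,-0.5]]]'
python3 -m creep '[[[0.98,-0.87,0],[0,0,-0.5]],[[0.98,-0.87,0],[0,0,-0.5]],[[0.98,-0.87,0],[0,0,-0.5]],[[0.98,-0.87,0],[0,0,-0.5]],[[0.98,-0.87,0],[0,0,-0.5]],[[0.98,-0.87,0],[0,0,-0.5]],[[0.98,-0.87,0],[0,0,-0.5]],[[0.98,-0.87,0],[0,0,-0.5]],[[0.98,-0.87,0],[0,0,-0.5]],[[0,0,0],[0,0,0]],[[0,0,0],[0,0,0]]]'
python3 - <<'E'
from h import *
import pickle
s,c=save("wrist","pics/w1.png");pickle.dump((s,c),open("w1.pkl","wb"));print(s["tool_pos"],s["eef_rot"],s["joints"])
E
```

```text
time: 1.5
tool_pos: [0.4424, 0.3451, 0.2312]
eef_rot: [0.426, 0.905, -0.0, -0.0]
wrist_force: [-0.6, 1.0, 0.1]
gripper_width: 0.0853
gripper_force: 0.0
time: 2.88
tool_pos: [0.6184, 0.1891, 0.2311]
eef_rot: [0.594, 0.805, -0.0, -0.0]
wrist_force: [-0.6, -0.3, -0.2]
gripper_width: 0.0854
gripper_force: 0.0
[0.61835436 0.18906868 0.23114356] [ 5.93625237e-01  8.04741584e-01 -1.16542041e-04 -2.17317476e-04] [ 1.77601921e-01  3.01058423e-01  1.25487126e+00  1.55586539e-04
  1.58613098e+00 -1.22079528e-01]
```

View pics/w1.png

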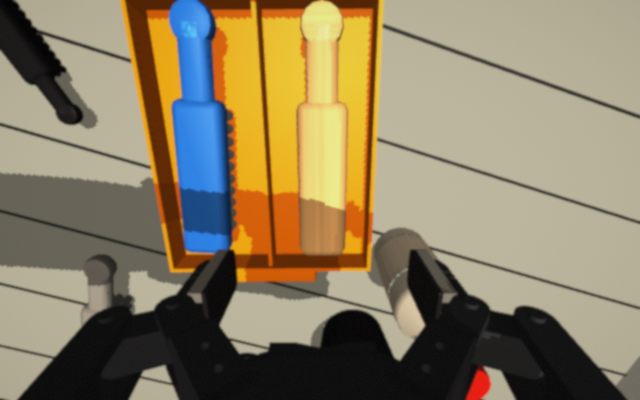

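Wrist view: the wooden block's edges run x≈299–347 at row 102 to 300–345 at row 253, upright in the image. The divider runs (256,60)–(272,265) and the outer wall (381,60)–(370,265).

Run:
```python
from h import *
import pickle
s,c=pickle.load(open("w1.pkl","rb"))
C=[plane(ray(c,u,v,s),.110) for u,v in((299,102),(347,103),(300,253),(345,253))]
C=np.array(C);print(C.round(4),C.mean(0));d=C[:2].mean(0)-C[2:].mean(0);print("len",np.linalg.norm(d),"wid",np.linalg.norm(C[0]-C[1]),np.linalg.norm(C[2]-C[3]),"ang",np.degrees(np.arctan2(d[1],d[0])))
Q=R.from_quat(s["eef_rot"]).as_matrix()
print("toolx ang",np.degrees(np.arctan2(Q[1,0],Q[0,0])),"tooly",np.degrees(np.arctan2(Q[1,1],Q[0,1])))
f=lambda p:(Q.T@(p-s["tool_pos"]))[:2].round(4)
print("tool-frame block",[f(p) for p in C],f(C.mean(0)))
for u,v in((258,100),(270,240),(379,100),(371,240)): print((u,v),f(plane(ray(c,u,v,s),.092)))
```

```text
[[0.5774 0.2556 0.11  ]
 [0.6167 0.2669 0.11  ]
 [0.6177 0.1171 0.11  ]
 [0.6607 0.1305 0.11  ]] [0.6181048  0.19251572 0.11      ]
len 0.1437690845529817 wid 0.040951250088652594 0.04502937879229835 ang 107.03880731352636
toolx ang 107.17061411870648 tooly 17.170619515859087
tool-frame block [array([ 0.0756, -0.0195]), array([0.0748, 0.0215]), array([-0.0686, -0.0218]), array([-0.0685,  0.0232])] [0.0033 0.0008]
(258, 100) [ 0.0773 -0.0581]
(270, 240) [-0.0632 -0.0546]
(379, 100) [0.0773 0.0519]
(371, 240) [-0.0631  0.0517]
```

```bash
python3 -m creep '[[[-0.2,-1,0],[0,0,0]],[[-0.2,-1,0],[0,0,0]],[[-0.2,-1,0],[0,0,0]],[[-0.2,-1,0],[0,0,0]],[[-0.2,-1,0],[0,0,0]],[[-0.2,-1,0],[0,0,0]],[[-0.2,-1,0],[0,0,0]],[[-0.2,-1,0],[0,0,0]],[[-0.2,-1,0],[0,0,0]],[[-0.2,-1,0],[0,0,0]],[[0,0,0],[0,0,0]],[[0,0,0],[0,0,0]]]' 0.29
python3 -c "
from h import *
import pickle
pickle.dump(save('wrist','pics/w2.png'),open('w2.pkl','wb'))"
python3 -m creep '[[[-0.2,-1,0],[0,0,0]],[[-0.2,-1,0],[0,0,0]],[[-0.2,-1,0],[0,0,0]],[[-0.2,-1,0],[0,0,0]],[[-0.2,-1,0],[0,0,0]],[[-0.2,-1,0],[0,0,0]],[[-0.2,-1,0],[0,0,0]],[[-0.2,-1,0],[0,0,0]],[[-0.2,-1,0],[0,0,0]],[[-0.2,-1,0],[0,0,0]],[[0,0,0],[0,0,0]],[[0,0,0],[0,0,0]]]'
python3 -c "
from h import *
import pickle
pickle.dump(save('wrist','pics/w3.png'),open('w3.pkl','wb'))
a=cv2.imread('pics/w2.png');b=cv2.imread('pics/w3.png')
cv2.imwrite('pics/w23.png',cv2.resize(np.hstack([a[:,120:520],b[:,120:520]]),(800,400)))"
```

```text
time: 4.42
tool_pos: [0.5783, -0.0108, 0.2313]
eef_rot: [0.594, 0.805, 0.0, -0.0]
wrist_force: [0.3, 1.2, 0.5]
gripper_width: 0.0606
gripper_force: 0.0
time: 5.98
tool_pos: [0.5383, -0.2108, 0.2313]
eef_rot: [0.594, 0.805, 0.0, -0.0]
wrist_force: [-0.7, 0.3, -0.0]
gripper_width: 0.0605
gripper_force: 0.0
```

View pics/w23.png

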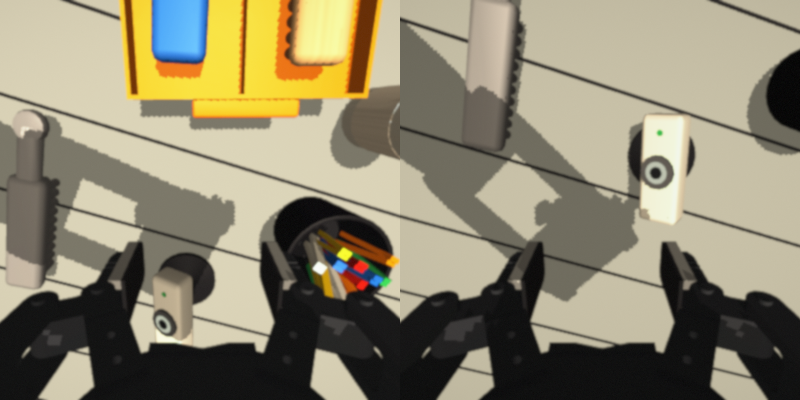

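Left (w2): lens at (284,323). Right (w3): lens at (375,172), whole head visible. I'll zoom in on the head's corners so I can fit the box model.

Run:
```python
from h import *
a=cv2.imread('pics/w2.png')[260:350,255:335];b=cv2.imread('pics/w3.png')[105:230,345:425]
m=np.zeros((600,780,3),np.uint8)
A=cv2.resize(a,None,fx=4.8,fy=4.8,interpolation=cv2.INTER_CUBIC);B=cv2.resize(b,None,fx=4.8,fy=4.8,interpolation=cv2.INTER_CUBIC)
m[:A.shape[0],:A.shape[1]]=A;m[:B.shape[0],390:390+B.shape[1]]=B
cv2.imwrite('pics/crop2.png',m)
```

```text
(no output)
```

View pics/crop2.png

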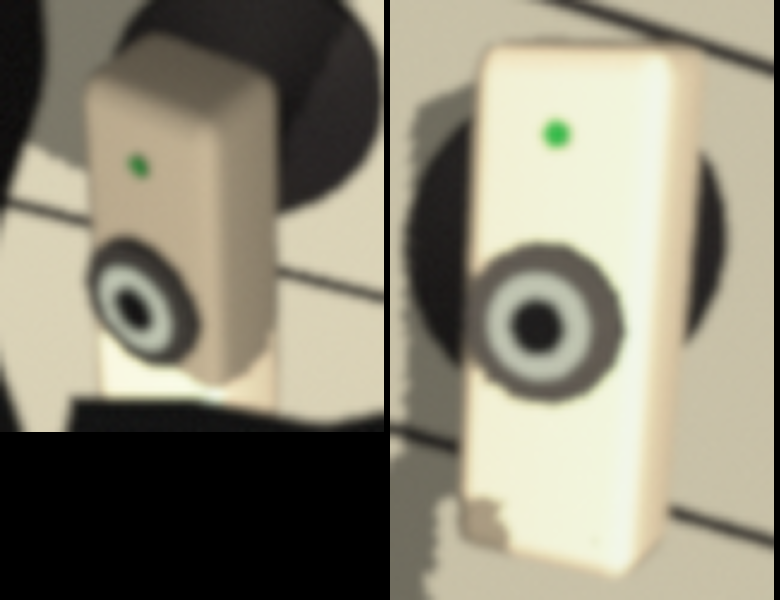

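```bash
cat > fit.py <<'E'
from h import *
import pickle
from scipy.optimize import least_squares
s2,c2=pickle.load(open("w2.pkl","rb"));s3,c3=pickle.load(open("w3.pkl","rb"));a=env.camera("scene");b=env.camera("top")
# (cam,state,px,(x,y,back),weight)
L=(0,0,-1)
O=[(c3,s3,(364.2,114.4),(-1,1,0)),(c3,s3,(402.9,115),(1,1,0)),(c3,s3,(359.6,217.5),(-1,-1,0)),(c3,s3,(396,225),(1,-1,0)),(c3,s3,(411.2,116.5),(1,1,1)),(c3,s3,(402.3,215.4),(1,-1,1)),(c3,s3,(375.7,172.7),L),
(c2,s2,(273.8,279.8),(-1,1,0)),(c2,s2,(299.8,286),(1,1,0)),(c2,s2,(286.3,267.3),(-1,1,1)),(c2,s2,(312.3,277.7),(1,1,1)),(c2,s2,(300.4,339.8),(1,-1,0)),(c2,s2,(283.1,323.1),L),
(a,None,(268.75,283),(-1,1,0)),(a,None,(280.5,282.5),(1,1,0)),(a,None,(252,325.5),(-1,-1,0)),(a,None,(264,302.3),L),
(b,None,(429.5,175.8),L),(b,None,(412.5,187),(-1,1,0)),(b,None,(447,175.5),(-1,-1,0))]
def frame(q):
    p,t=q[3],q[4];y=np.array([np.cos(p),np.sin(p),0]);h=np.array([np.sin(p),-np.cos(p),0])
    z=np.array([0,0,np.cos(t)])-np.sin(t)*h;return np.array([np.cross(y,z),y,z]).T
def res(q):
    F=frame(q);r=[]
    for c,s,px,k in O:
        l=np.zeros(3) if k==L else np.array([.021*k[0],.055*k[1],-q[5]-.03*k[2]])
        r.append(proj(c,q[:3]+F@l,s)-px)
    return np.concatenate(r)
f=least_squares(res,[.585,-.185,.1,1.87,.45,.006],loss="soft_l1")
print("lens",f.x[:3].round(4),"yaw",np.degrees(f.x[3]),"tilt",f.x[4],"prot",f.x[5]);print(res(f.x).reshape(-1,2).round(1).tolist())
np.save("lens.npy",f.x)
print(tri([ray(c2,*O[12][2],s2),ray(c3,*O[6][2],s3)]),tri([ray(a,*O[16][2]),ray(c2,*O[12][2],s2),ray(c3,*O[6][2],s3),ray(b,*O[17][2])]))
# stand: axis check - base ellipse centre in w3 approx
E
python3 fit.py
```

```text
lens [ 0.5858 -0.1861  0.0929] yaw 107.56370231180986 tilt 0.5323975777779263 prot 0.006596060515900916
[[-3.7, -0.5], [0.6, -0.3], [-2.5, 1.4], [-0.9, 1.7], [0.9, -3.1], [1.2, 1.7], [0.1, 0.2], [-3.6, -5.4], [0.4, -0.8], [-0.3, -4.6], [2.4, -5.7], [2.4, 24.2], [0.3, 0.4], [-2.5, 0.7], [-0.0, 0.3], [-4.1, 2.0], [-1.2, 0.8], [-0.4, -0.6], [-1.6, -0.1], [0.7, -0.0]]
(array([ 0.58549515, -0.18591514,  0.09262017]), np.float64(0.00015352363704493688)) (array([ 0.58537734, -0.18534848,  0.09356526]), np.float64(0.0025225225848877855))
```

```bash
python3 - <<'E'
t=open('fit.py').read()
t=t.replace("(c2,s2,(300.4,339.8),(1,-1,0)),","").replace(".021*k[0],.055*k[1],","(.021-q[6])*k[0],(.055-q[6])*k[1],").replace(".45,.006]",".45,.006,.002]").replace('"prot",f.x[5]','"prot",f.x[5:]').replace("O[12]","O[11]").replace("O[16]","O[15]").replace("O[17]","O[16]")
open('fit.py','w').write(t)
E
python3 fit.py
python3 - <<'E'
from h import *
import pickle
# ellipse of the lens ring in w3: dark on white
im=cv2.imread('pics/w3.png');g=cv2.cvtColor(im,cv2.COLOR_BGR2GRAY)
x,y=345,105
sub=g[150:195,358:398];print(sub[::3,::3])
E
```

```text
lens [ 0.5864 -0.1847  0.0966] yaw 107.18947439177259 tilt 0.5066698345272564 prot [0.00605618 0.00233167]
[[-0.2, 1.0], [0.3, 1.4], [0.1, 0.4], [-1.6, -0.3], [-0.2, -1.5], [-0.1, -0.3], [1.9, -0.0], [-2.0, -1.7], [-0.5, 1.7], [0.8, -1.5], [1.1, -3.6], [0.7, 2.0], [-1.8, 0.1], [-0.7, 0.2], [-3.0, -0.5], [-0.8, -0.4], [-0.6, -1.1], [-1.1, -1.4], [-0.1, -0.7]]
(array([ 0.58549515, -0.18591514,  0.09262017]), np.float64(0.00015352363704493688)) (array([ 0.58537734, -0.18534848,  0.09356526]), np.float64(0.0025225225848877855))
[[ 32 108 229 238 238 239 239 240 240 241 241 241 242 243]
 [ 31 111 229 238 238 238 237 239 240 241 241 241 242 243]
 [ 30 122 230 230 191 131 114 124 160 232 241 241 242 243]
 [ 29 129 198 114  92  91  92  91  91 108 211 241 242 243]
 [ 27 102 111  93 127 161 164 138  98  91 104 228 243 243]
 [ 26  82  93 141 189 189 186 191 168 100  92 145 241 243]
 [ 26  77 101 182 174  88  71 142 192 146  91  97 233 243]
 [ 27  78 115 188 109  31  31  58 183 176  97  93 219 243]
 [ 26  81 110 187 118  29  30  45 175 180  98  91 203 242]
 [ 29  93  94 173 173  79  51 118 190 163  92  98 232 242]
 [ 64 134 103 116 181 185 183 189 181 114  91 138 241 241]
 [107 179 184  98 106 150 166 155 111  90 121 231 243 240]
 [110 187 233 219 119  93  91  91  95 130 228 242 243 238]
 [110 192 237 238 232 218 206 193 222 237 241 242 243 238]
 [110 197 237 238 239 239 240 240 241 241 241 242 243 236]]
```

```bash
python3 - <<'E'
from h import *
import pickle
s,c=pickle.load(open("w1.pkl","rb"));s2,c2=pickle.load(open("w2.pkl","rb"))
# near end mid: w1 (322.5,253); w2 blend of edge midpoint
print(tri([ray(c,322.5,254,s),ray(c2,441,63,s2)]))
E
python3 -m creep '[[[0.2,1,0],[0,0,0]],[[0.2,1,0],[0,0,0]],[[0.2,1,0],[0,0,0]],[[0.2,1,0],[0,0,0]],[[0.2,1,0],[0,0,0]],[[0.2,1,0],[0,0,0]],[[0.2,1,0],[0,0,0]],[[0.2,1,0],[0,0,0]],[[0.2,1,0],[0,0,0]],[[0.2,1,0],[0,0,0]]]'
python3 -m creep '[[[0.2,1,0],[0,0,0]],[[0.2,1,0],[0,0,0]],[[0.2,1,0],[0,0,0]],[[0.2,1,0],[0,0,0]],[[0.2,1,0],[0,0,0]],[[0.2,1,0],[0,0,0]],[[0.2,1,0],[0,0,0]],[[0.2,1,0],[0,0,0]],[[0.2,1,0],[0,0,0]],[[0.2,1,0],[0,0,0]],[[0,0.18,0],[0,0,0]],[[0,0,0],[0,0,0]]]'
python3 -m creep '[[[0,0,-1],[0,0,0]],[[0,0,-1],[0,0,0]],[[0,0,-1],[0,0,0]],[[0,0,-1],[0,0,0]],[[0,0,-0.9],[0,0,0]],[[0,0,0],[0,0,0]],[[0,0,0],[0,0,0]]]'
python3 -c "
from h import *
save('wrist','pics/w4.png')"
```

```text
(array([0.64085647, 0.12049895, 0.10628745]), np.float64(0.0007498275461736842))
time: 7.48
tool_pos: [0.5785, -0.0095, 0.2313]
eef_rot: [0.594, 0.805, -0.0, -0.0]
wrist_force: [0.5, 0.6, 0.4]
gripper_width: 0.0608
gripper_force: 0.0
time: 8.98
tool_pos: [0.6182, 0.1929, 0.2312]
eef_rot: [0.593, 0.805, -0.0, -0.0]
wrist_force: [-0.3, -0.9, 0.8]
gripper_width: 0.0607
gripper_force: 0.0
time: 9.85
tool_pos: [0.6186, 0.1927, 0.1341]
eef_rot: [0.594, 0.805, 0.0, 0.0]
wrist_force: [-0.2, -0.0, -0.8]
gripper_width: 0.0602
gripper_force: 0.0
```

View pics/w4.png

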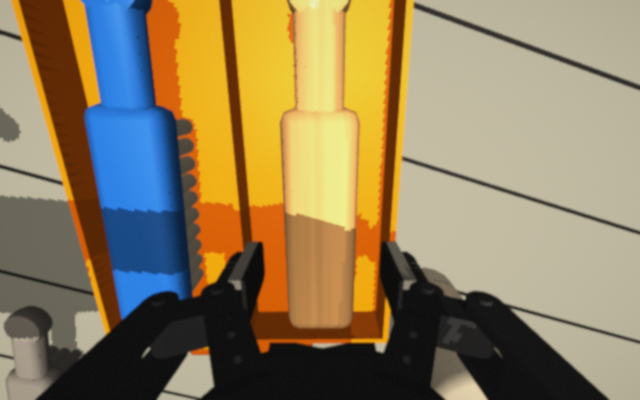

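The grip is centred on the block: fingers at x≈255 and 385, block about 283–357. The left finger is close to the divider and the right one close to the outer wall, so I'll check the margins.

Run:
```python
from h import *
s=env.state();c=env.camera("wrist");Q=R.from_quat(s["eef_rot"]).as_matrix()
f=lambda u,v,z:(Q.T@(plane(ray(c,u,v,s),z)-s["tool_pos"]))[:2].round(4)
print("block",[f(u,v,.108) for u,v in((282,115),(358,115),(289,310),(354,310),(322,110),(322,327))])
print("divider",[f(u,v,.092) for u,v in((232,120),(245,240))],"wall inner",[f(u,v,.092) for u,v in((394,120),(385,240))])
```

```text
block [array([ 0.0693, -0.022 ]), array([0.0692, 0.0201]), array([-0.0602, -0.0225]), array([-0.0602,  0.0222]), array([0.0719, 0.0002]), array([-0.0745,  0.0002])]
divider [array([ 0.0656, -0.0546]), array([-0.0151, -0.0531])] wall inner [array([0.0656, 0.044 ]), array([-0.0151,  0.0438])]
```

```bash
python3 -m creep '[[[0,0,0],[0,0,0]],[[0,0,0],[0,0,0]],[[0,0,-0.7],[0,0,0]],[[0,0,-0.7],[0,0,0]],[[0,0,-0.7],[0,0,0]],[[0,0,-0.5],[0,0,0]],[[0,0,-0.3],[0,0,0]],[[0,0,0],[0,0,0]]]' 0.34
python3 -m creep '[[[0,0,0],[0,0,0]],[[0,0,0],[0,0,0]],[[0,0,0],[0,0,0]],[[0,0,0],[0,0,0]],[[0,0,0],[0,0,0]],[[0,0,0],[0,0,0]]]' 1
```

```text
time: 10.95
tool_pos: [0.6182, 0.1927, 0.0749]
eef_rot: [0.593, 0.805, -0.0, -0.0]
wrist_force: [0.9, 0.0, 0.6]
gripper_width: 0.0564
gripper_force: 0.0
time: 11.7
tool_pos: [0.6185, 0.1928, 0.0758]
eef_rot: [0.594, 0.805, 0.0, 0.0]
wrist_force: [-0.7, -0.4, 5.5]
gripper_width: 0.0449
gripper_force: 62.2
```

```bash
python3 -m creep '[[[0,0,0.4],[0,0,0]],[[0,0,0.7],[0,0,0]],[[0,0,1],[0,0,0]],[[0,0,1],[0,0,0]],[[0,0,1],[0,0,0]],[[0,0,1],[0,0,0]],[[0,0,1],[0,0,0]],[[0,0,1],[0,0,0]],[[0,0,1],[0,0,0]],[[0,0,0.7],[0,0,0]],[[0,0,0.3],[0,0,0]]]'
python3 -m creep '[[[-0.1,-0.4,0],[0,0,0]],[[-0.2,-0.7,0],[0,0,0]],[[-0.28,-1,0],[0.1,-0.31,0]],[[-0.28,-1,0],[0.1,-0.31,0]],[[-0.28,-1,0],[0.1,-0.31,0]],[[-0.28,-1,0],[0.1,-0.31,0]],[[-0.28,-1,0],[0.1,-0.31,0]],[[-0.28,-1,0],[0.1,-0.31,0]],[[-0.28,-1,0],[0.1,-0.31,0]],[[-0.28,-1,0],[0.1,-0.31,0]],[[-0.28,-1,0],[0.1,-0.31,0]],[[-0.28,-1,0],[0.1,-0.31,0]]]'
python3 -m creep '[[[-0.28,-1,0],[0.1,-0.31,0]],[[-0.28,-1,0],[0.1,-0.31,0]],[[-0.28,-1,0],[0.1,-0.31,0]],[[-0.28,-1,0],[0.1,-0.31,0]],[[-0.28,-1,0],[0.1,-0.31,0]],[[-0.28,-1,0],[0.1,-0.31,0]],[[-0.28,-1,-0.2],[0.1,-0.31,0]],[[-0.25,-0.8,-0.3],[0.05,-0.31,0]],[[-0.1,-0.3,-0.2],[0,0,0]],[[0,0,0],[0,0,0]],[[0,0,0],[0,0,0]],[[0,0,0],[0,0,0]]]'
cat > chk.py <<'E'
from h import *
s=env.state();Q=R.from_quat(s["eef_rot"]).as_matrix()
L=np.array([.5857,-.1855,.0935]);th=.515;p=np.radians(107.2)
zl=np.array([-np.sin(th)*np.sin(p),np.sin(th)*np.cos(p),np.cos(th)])
T=L+.1655*zl;y=np.array([np.cos(p),np.sin(p),0])
Qt=np.array([y,np.cross(-zl,y),-zl]).T
print(s["tool_pos"],"shift/20mm",((T-s["tool_pos"])/.02).round(2),"turn/5deg",(np.degrees(R.from_matrix(Qt@Q.T).as_rotvec())/5).round(2))
E
python3 chk.py
```

```text
time: 13.08
tool_pos: [0.6184, 0.1928, 0.2584]
eef_rot: [0.594, 0.805, 0.0, 0.0]
wrist_force: [-0.3, -0.3, -2.2]
gripper_width: 0.0455
gripper_force: 61.6
time: 14.58
tool_pos: [0.5552, -0.0305, 0.2566]
eef_rot: [0.588, 0.797, 0.115, 0.083]
wrist_force: [-0.1, 1.1, -1.8]
gripper_width: 0.0451
gripper_force: 61.7
time: 16.08
tool_pos: [0.5103, -0.1907, 0.2435]
eef_rot: [0.574, 0.779, 0.204, 0.149]
wrist_force: [0.1, 0.3, -1.3]
gripper_width: 0.0453
gripper_force: 61.8
[ 0.51027714 -0.19071263  0.24352362] shift/20mm [-0.12 -0.94 -0.3 ] turn/5deg [-0.   -0.06 -0.02]
```

Close to target. Correct the remainder, then look.

```bash
python3 -m creep '[[[-0.06,-0.47,-0.15],[0,-0.03,0]],[[-0.06,-0.47,-0.15],[0,-0.03,0]],[[0,0,0],[0,0,0]],[[0,0,0],[0,0,0]]]'
python3 chk.py
python3 - <<'E'
from h import *
import pickle
d={}
for n in("scene","top","wrist"): d[n]=save(n,f"pics/{n}5.png")
pickle.dump(d,open("f.pkl","wb"))
a=cv2.imread("pics/scene5.png");b=cv2.imread("pics/top5.png");w=cv2.imread("pics/wrist5.png")
cr=lambda i,x,y,W,H:cv2.resize(i[y:y+H,x:x+W],(400,300),interpolation=cv2.INTER_CUBIC)
cv2.imwrite("pics/fin.png",np.vstack([np.hstack([cr(a,190,200,160,120),cr(b,360,120,160,120)]),np.hstack([cr(w,50,0,533,400),cr(w,240,0,200,150)])]))
E
```

```text
time: 16.58
tool_pos: [0.5076, -0.2102, 0.2372]
eef_rot: [0.574, 0.779, 0.205, 0.151]
wrist_force: [-0.1, 0.1, -2.3]
gripper_width: 0.0455
gripper_force: 61.8
[ 0.50759613 -0.21018845  0.23717587] shift/20mm [0.01 0.03 0.02] turn/5deg [-0.01 -0.   -0.01]
```

View pics/fin.png

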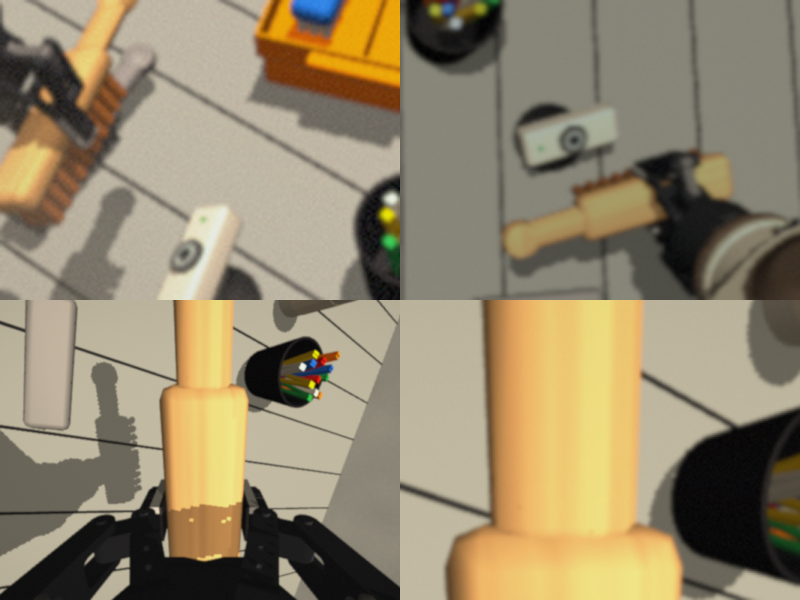

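Final look: brush held, bristles facing the lens, and no contact in any view. Top view: handle ball at about (407,216), block end about (491,182)–(491,199). Wrist view: handle-end edge of the block at row 115, x 264–381. I'll compare these with the model to see whether the brush turned in the grip.

Run:
```python
from h import *
import pickle
d=pickle.load(open("f.pkl","rb"))
s,_=d["wrist"];Q=R.from_quat(s["eef_rot"]).as_matrix()
P={"ball":(.14,0,-.03),"hL":(.075,-.023,-.0345),"hR":(.075,.023,-.0345),"eL":(-.075,-.023,-.0345),"eR":(-.075,.023,-.0345),"tips_h":(.067,.019,.0155),"tips_e":(-.067,.019,.0155)}
for k,l in P.items():
    p=s["tool_pos"]+Q@np.array(l);print(k,[(n,proj(d[n][1],p,d[n][0]).round(1).tolist()) for n in d])
```

```text
ball [('scene', [235.9, 195.3]), ('top', [405.1, 216.6]), ('wrist', [320.5, -120.9])]
hL [('scene', [213.8, 218.6]), ('top', [433.7, 217.8]), ('wrist', [255.3, 106.3])]
hR [('scene', [230.0, 216.1]), ('top', [430.6, 200.4]), ('wrist', [386.2, 106.2])]
eL [('scene', [179.4, 280.0]), ('top', [493.6, 199.3]), ('wrist', [275.6, 415.8])]
eR [('scene', [196.2, 279.1]), ('top', [491.5, 181.7]), ('wrist', [366.6, 415.9])]
tips_h [('scene', [241.4, 234.9]), ('top', [425.8, 193.8]), ('wrist', [357.7, 120.4])]
tips_e [('scene', [213.4, 290.7]), ('top', [477.7, 177.9]), ('wrist', [350.2, 329.9])]
```

```bash
python3 -c "
from h import *
print(abs(env.state()['qvel']).max(),env.sign_off())"
```

```text
the job is handed in; nothing more can be done
0.0021212189320034274 None
```

The wooden brush is out of the caddy and I've handed the job in. It is held still in front of the webcam with its bristles facing the lens, tips about 15 cm away by my measurements, and its length along the camera bar.

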